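# Turn the recipe leaf

## Robot

A 6-joint arm with a two-finger parallel gripper is mounted at the origin on a cart in front of the work surface, level with it; the furniture and walls round the work are solid. World frame = base frame: x ahead of the robot, y to its left, z up, the work surface at z = 0. Lengths are in m, angles in rad, forces in N, time in s.
With the tool pointing down it reaches from about 0.375 to 0.9 m from the base axis. Payload 3.1 kg.
Tool frame: the origin (TCP) lies on the centre line of the jaws, within the pads' length; the fingertips stand 25 mm ahead of it and the grasp point (between the pads) lies 6 mm ahead of it (manip.tips_ahead is the distance from the TCP to the fingertips, in m); z points along the fingers, y is the direction in which the jaws open and shut (so a half turn about z gives the same grasp; the last joint's range is limited). The gripper opens to 85 mm and grips with 20 to 120 N. Pads are 22 mm wide; open, the fingers measure 114 mm over their backs; the gripper's body (76 mm by 85 mm) begins 54 mm behind the grasp point. The pads swing forward as they close: fully open they stand 13 mm farther back than shut.
Start: joints at [1.032, 0.527, 1.433, -0, 1.181, -0.178], TCP at [0.221, 0.585, 0.256] pointing down, gripper open.
Joint ranges: [-3.08, 3.08], [-0.75, 2.2], [0.22, 2.44], [-1.43, 4.57], [0, 2.65], [-2.85, 2.85]. Speed limits (rad/s): [2.79, 2.79, 3.14, 3.14, 3.14, 3.14].

## Interface

Orientations are given as a unit quaternion [x, y, z, w].
In Python, from station import manip gives the robot as it stands.
- The arm moves only by the tool play_rows, never from a script. Its argument "steps" is a list that holds one entry, the list of rows, each a list of 6 numbers: the shift along the tool's x, y, z in m, then the turn, a rotation vector about the tool's x, y, z in degrees. In form: [[[x, y, z, rx, ry, rz], ...]]. A call has 1 to 10 rows; each row shifts and turns the commanded pose from where the row before left it, along the tool's axes as they then stand; what a row does not reach is not made up. A row lasts 1/8 s, in which the tool goes at most 62.5 mm and 10.7 degrees, less where a joint would pass 70% of its speed; a pose out of reach is approached as far as the arm can. A call is refused whole if a number of a shift passes 0.0625 or a number of a turn 10.7, either way. A call with a gripper value outside its range is refused whole. "fingers" is the opening, from 0 (shut) to 1 (fully open), set as the call begins (left out, the last holds). The fingers move at their own pace and stop on an object; "squeeze" is the grip in N (left out, the last holds). Time passes only in rows, so rows that do not move let the fingers close. It gives the time, the measured TCP pose, the force and the opening at its end, in the units of the state.
- manip.sense(): the state, without advancing time (a new reading comes with each control period).
- manip.snapshot(name): name is "side" or "top"; returns a dict with "img" (480x640x3 uint8, red, green, blue), "K" (3x3 intrinsics, pixels), "world_from_camera" (4x4, takes a point from camera to world coordinates). Camera axes: x right, y down, z forward; pixel columns grow to the right and rows downward; lengths in m; the calibration is good to about 2 mm. A picture is of the moment at which its call begins. There is no depth.
- manip.sign_off(): hands the job in, once; it reports no verdict.
Trained networks look in a picture, given as the dict that the camera call returned (one of the last four; its "shot" number tells which), for a name from the list of things; names that differ only in an ending like _2 or _b are one class to them, and where a whole thing is asked for, a point or a joint stands for the part that bears it (a point fixed in the world has none). Each returns a list of dicts, best first, with "score" (0 to 1); they miss things now and then, are a little off and sometimes report something else, mostly with a low value. They report only what shows in the picture. A call takes as long as a camera call. They do not tell look-alikes from the thing itself.
- manip.regions_of(label, picture): "pixels" (480x640 bool, what is visible of it) and "rect" ([left, top, right, bottom] in pixels, round what is visible of it).
- manip.pinpoint(label, picture): "point" ([column, row] in pixels: a listed point, or the origin of a listed thing).
The state is a dict: "t": time; "q": joint angles; "qd": joint speeds; "tau": joint torques, N m; "tcp_pos": TCP position; "tool_rot": TCP orientation; "force": force on the tool from outside, world axes, zero at the start; "ft_torque": the same for the moment, N m; "finger_gap": opening from 0.0 (shut) to 1.0 (fully open).
Only numpy, scipy, OpenCV 4.12 (cv2) and the standard library are available. Lean on these libraries where they do the work, as an engineer would, in place of code of your own. Each camera call takes 0.05 s, during which the arm holds its last target.

## Task

The recipe folder lies open on the worktop with a low round tin on its left page. First push the tin off the folder so that it stands flat on the worktop, sliding it without picking it up; then push the stiff leaf that stands ajar on the right over the spine, without flinging it, and press it down until it lies flat on the left page. Leave the salt shaker, lemon, garlic, teaspoon and tomato round the folder where they are.

Things in the scene. Friction and masses are not known exactly. Their poses are not given: they have to be found in the camera images.
- folder: Open grey ring folder, fixed, 190 mm along the spine, 300 mm wide. Origin: middle of the spine, at worktop level; x along the spine away from the robot, y to the left page. Covers (y 5 to 150 mm either side) 8 mm thick, on each a stack of paper; pages' tops at 12 mm. Two thin steel rings over the spine at x = +-62 mm, 25 mm high, within 17 mm of the spine's middle line.
- leaf (a joint): Angle of the stiff white leaf (rigid, 180 mm along the spine, 4 mm thick, 90 g) about the hinge line: folder's x axis, 14 mm above the worktop. 0 = flat on the right page (-y), 1.57 = upright, 3.14 = flat on the left page, its stop. It reaches 8 to 142 mm from the hinge line. Stiff hinge: it stays at any angle; 1 to 2 N at its free edge moves it. Starts ajar at 0.4 to 0.7.
- leaf_edge (a point): Middle of the leaf's free edge, 142 mm from the hinge line, half-way through the thickness.
- tin_centre (a point): Centre (half-way up) of a low round fish tin, 86 mm across, 40 mm high, about 0.2 kg, loose, standing on the left page about 88 mm from the spine line; 20 mm above its underside.
- salt: Salt shaker, 44 mm across, 90 mm high, standing beyond the far edge of the folder; loose, to be left alone. Origin at the underside.
- lemon: Lemon, 72 x 55 x 56 mm, right of the folder; loose, to be left alone. Origin at the underside.
- garlic: Garlic bulb, 61 x 60 x 59 mm, right of the folder, nearer the robot than the lemon; loose, to be left alone. Origin at the underside.
- teaspoon: Steel teaspoon, 130 mm long, lying beyond the far edge of the left page; loose, to be left alone. Origin at the underside.
- tomato: Tomato, 56 x 58 x 62 mm, beyond the far edge of the folder near the spine; loose, to be left alone. Origin at the underside.
Not all that is in view belongs to the job. What is shaped like the part that bears tin_centre but pink is not meant.

How it is judged:
On the way, in this order (a step that is already met when the one before it is completed fails the run):
1. the tin stands flat on the worktop, off the folder, while the leaf is still on the right (height (world z) of tin_centre below 0.022 m and angle between tin_centre's own z axis and vertical below 0.05 rad and value of joint leaf below 1.4 rad), for 0.2 s.
2. the leaf has been pushed over the spine and lies on the left page (value of joint leaf above 3.06 rad), for 0.1 s.
At the end, for the whole second after the job is handed in: The leaf lies flat on the left page (within 0.08 rad, about 11 mm at its free edge) and still; the tin stands flat on the worktop (centre within 2 mm of its height when standing there, tilt under 0.05 rad), off the folder (value of joint leaf above 3.06 rad and velocity of joint leaf between -0.05 and 0.05 rad/s and height (world z) of tin_centre below 0.022 m and angle between tin_centre's own z axis and vertical below 0.05 rad); the robot touches nothing.
It fails at once if the tin is picked up (its centre more than 45 mm above the worktop, 13 mm higher than on the page) (height (world z) of tin_centre above 0.045 m).
It fails at once if the tin is knocked off the worktop (height (world z) of tin_centre below -0.03 m).
It fails at once if the leaf is flung (faster than 5 rad/s) (velocity of joint leaf above 5 rad/s).
It fails at once if a bystander is shifted by more than 3 cm (distance of any of salt, lemon, garlic, teaspoon, tomato from where it was at the start of the episode above 0.03 m).
It also fails if it takes over 56 s, if anything falls off the work surface, if the arm or the gripper's body presses on something with over 40 N, if the wrist force passes 120 N, or if a joint passes its speed limit or range.

## Working session

There is one attempt and no reset: what is moved stays moved. The work goes in short steps, Python scripts to look and compute and a tool call to move; the robot and the scene stay as the last step left them, time stands still between calls to the robot, and variables do not carry over. Pictures are saved under pics/ and viewed, and the job is handed in when it is done.

Besides the shell and the picture viewer there is one more tool, called after "Request:" as name([rows], argument=value, ...), one row to a line, values as JSON. play_rows: Moves the arm, as the interface text tells. Its arguments: {"type":"object","properties":{"steps":{"type":"array"},"fingers":{"type":"number"},"squeeze":{"type":"number"}},"required":["steps"]}

```bash
mkdir -p pics; ls; python3 - <<'E'
from station import manip
import cv2,numpy as np
s=manip.sense();print(s)
for n in("top","side"):
    p=manip.snapshot(n);cv2.imwrite(f"pics/{n}0.png",p["img"][:,:,::-1]);print(n,p["K"].tolist(),np.round(p["world_from_camera"],4).tolist(),p["shot"])
    for l in("tin_centre","leaf_edge","folder","salt","lemon","garlic","teaspoon","tomato"):
        print(l,[(np.round(d["point"],1).tolist(),round(d["score"],2)) for d in manip.pinpoint(l,p)][:3])
    for l in ("tin_centre","leaf"):
        print(l,[(d["rect"],round(d["score"],2)) for d in manip.regions_of(l,p)][:3])
E
```

```text
pics
{'t': 0.0, 'q': array([ 1.03152562e+00,  5.28470849e-01,  1.43394312e+00,  2.72471203e-05,
        1.18140408e+00, -1.78493862e-01]), 'qd': array([ 0.00063941,  0.00068143, -0.00313343, -0.00068357, -0.00050338,
       -0.00098052]), 'tau': array([ 2.57753672e-03, -4.42340040e+01, -1.78032643e+01, -1.09970740e-04,
        8.24453164e-03,  2.61090196e-05]), 'tcp_pos': array([0.22023127, 0.58418231, 0.25531771]), 'tool_rot': array([ 1.79416696e-01,  9.83772540e-01, -1.03738227e-03, -4.02605588e-04]), 'force': array([-0.22404169, -0.10462388,  0.1150651 ]), 'ft_torque': array([-0.00882111, -0.0258463 , -0.00138729]), 'finger_gap': 0.9964879349554441}
top [[521.0801032930534, 0.0, 314.3616645527674], [0.0, 521.0801032930534, 244.07365195732157], [0.0, 0.0, 1.0]] [[0.0101, -0.9874, 0.158, 0.2977], [-0.9999, -0.0103, -0.0, -0.0229], [0.0016, -0.158, -0.9874, 1.3912], [0.0, 0.0, 0.0, 1.0]] 1
tin_centre [([280.0, 255.5], 0.76), ([468.8, 288.4], 0.75), ([171.1, 263.1], 0.57)]
leaf_edge [([370.1, 262.2], 0.64)]
folder [([320.4, 263.8], 0.96)]
salt [([339.2, 208.5], 0.55)]
lemon [([418.6, 
[... 356 characters left out ...]
611780096097, 241.70677890623554], [0.0, 0.0, 1.0]] [[0.6437, -0.6779, 0.3551, 0.1304], [-0.7652, -0.5658, 0.3071, -0.3538], [-0.0072, -0.4694, -0.883, 0.9926], [0.0, 0.0, 0.0, 1.0]] 2
tin_centre [([194.1, 178.6], 0.97), ([287.2, 230.9], 0.76), ([442.6, 401.2], 0.73)]
leaf_edge [([359.6, 279.5], 0.83)]
folder [([316.2, 267.3], 0.6)]
salt [([370.7, 232.8], 0.75)]
lemon [([422.8, 319.4], 0.71)]
garlic [([393.1, 354.3], 0.69)]
teaspoon [([304.7, 199.6], 0.71)]
tomato [([342.9, 217.6], 0.66)]
tin_centre [([422.3, 377.5, 470.8, 423.2], 0.79), ([270.1, 210.6, 311.7, 256.9], 0.78), ([179.5, 157.2, 217.6, 197.6], 0.7)]
leaf [([290.5, 241.1, 384.5, 316.3], 0.72), ([241.1, 208.1, 393.8, 342.3], 0.56)]
```

View pics/top0.png

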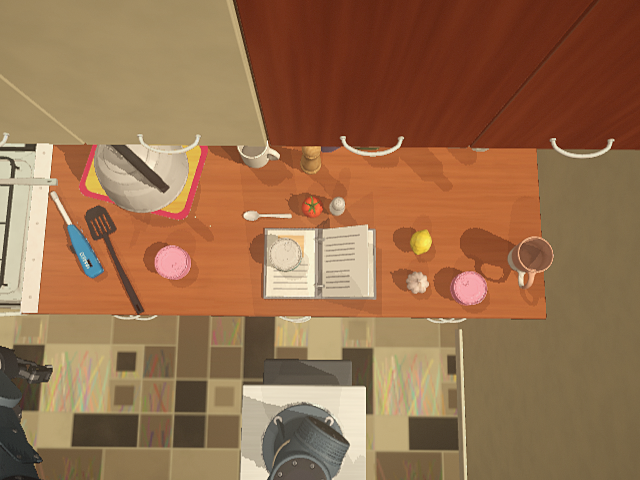

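View pics/side0.png

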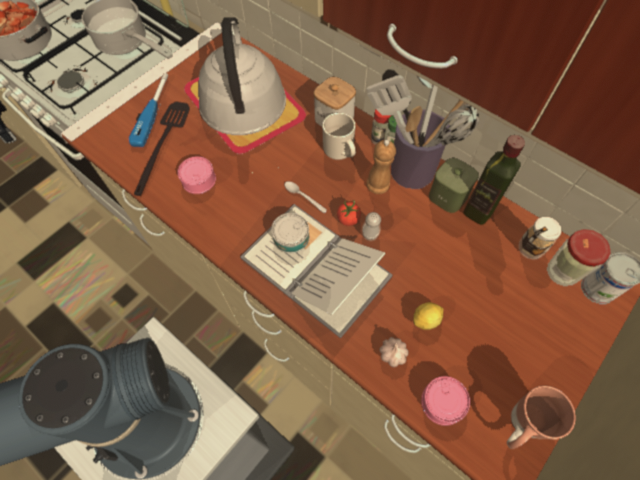

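```bash
cat > h.py <<'E'
from station import manip
import cv2,numpy as np
def onplane(p,uv,z):
    T=np.array(p["world_from_camera"]);d=T[:3,:3]@np.linalg.inv(p["K"])@np.array([uv[0],uv[1],1.]);c=T[:3,3]
    return c+d*(z-c[2])/d[2]
def tri(ps,uvs):
    A=np.zeros((3,3));b=np.zeros(3);
    for p,uv in zip(ps,uvs):
        T=np.array(p["world_from_camera"]);d=T[:3,:3]@np.linalg.inv(p["K"])@np.array([uv[0],uv[1],1.]);d/=np.linalg.norm(d)
        M=np.eye(3)-np.outer(d,d);A+=M;b+=M@T[:3,3]
    return np.linalg.solve(A,b)
def proj(p,X):
    T=np.linalg.inv(p["world_from_camera"]);c=T[:3,:3]@np.array(X)+T[:3,3];u=np.array(p["K"])@c;return u[:2]/u[2]
E
python3 - <<'E'
from h import *
a=manip.snapshot("top");b=manip.snapshot("side")
np.set_printoptions(precision=4,suppress=True)
for n,u,v in [("tin",(280,255.5),(287.2,230.9)),("pink?R",(468.8,288.4),(442.6,401.2)),("pink?L",(171.1,263.1),(194.1,178.6)),("leaf_edge",(370.1,262.2),(359.6,279.5)),("folder",(320.4,263.8),(316.2,267.3)),("salt",(339.2,208.5),(370.7,232.8)),("lemon",(418.6,239.3),(422.8,319.4)),("garlic",(416.3,285.5),(393.1,354.3)),("spoon",(267.8,216.5),(304.7,199.6)),("tomato",(310.8,206.6),(342.9,217.6))]:
    print(n,tri([a,b],[u,v]),onplane(a,u,0),onplane(a,u,.032))
    
E
```

```text
tin [0.4871 0.0665 0.0234] [0.4882 0.0694 0.    ] [0.4838 0.0672 0.032 ]
pink?R [ 0.4015 -0.4278  0.0237] [ 0.4048 -0.4362  0.    ] [ 0.4024 -0.4267  0.032 ]
pink?L [ 0.4628  0.3637 -0.0041] [0.4646 0.3615 0.    ] [0.4607 0.3526 0.032 ]
leaf_edge [ 0.4594 -0.1618  0.1239] [ 0.4725 -0.1733  0.    ] [ 0.4685 -0.1698  0.032 ]
folder [ 0.4678 -0.0404  0.0009] [ 0.4668 -0.0397  0.    ] [ 0.4629 -0.0393  0.032 ]
salt [ 0.614  -0.088   0.0193] [ 0.6195 -0.0898  0.    ] [ 0.6121 -0.0883  0.032 ]
lemon [ 0.5339 -0.3036 -0.0141] [ 0.5364 -0.3051  0.    ] [ 0.5309 -0.2986  0.032 ]
garlic [ 0.4122 -0.2951  0.0165] [ 0.4111 -0.2963  0.    ] [ 0.4085 -0.29    0.032 ]
spoon [ 0.5968  0.1058 -0.0089] [0.5952 0.1048 0.    ] [0.5883 0.1019 0.032 ]
tomato [ 0.618  -0.0082  0.0015] [ 0.624  -0.0121  0.    ] [ 0.6165 -0.0123  0.032 ]
```

```bash
python3 - <<'E'
from h import *
np.set_printoptions(precision=4,suppress=True)
a=manip.snapshot("top");b=manip.snapshot("side")
c=cv2.resize(a["img"][190:310,240:400,::-1],None,fx=5,fy=5,interpolation=cv2.INTER_CUBIC);cv2.imwrite("pics/tc.png",c)
c=cv2.resize(b["img"][190:350,230:410,::-1],None,fx=4,fy=4,interpolation=cv2.INTER_CUBIC);cv2.imwrite("pics/sc.png",c)
for n,p in(("t",a),("s",b)):
  for l in("folder","leaf","tin_centre","salt","tomato","lemon","garlic","teaspoon"):
    for d in manip.regions_of(l,p)[:3]:
        m=d["pixels"].astype(np.uint8);print(n,l,round(d["score"],2),d["rect"],m.sum())
        if l in("folder","leaf"):
            k=max(cv2.findContours(m,0,2)[0],key=cv2.contourArea);h=cv2.convexHull(k);print(cv2.approxPolyDP(h,4,True)[:,0].tolist())
E
```

```text
t folder 0.81 [262.8, 226.4, 381.4, 299.5] 7098
[[375, 230], [375, 299], [263, 298], [265, 229], [367, 225]]
t folder 0.6 [410.0, 227.2, 428.3, 254.1] 378
[[426, 230], [430, 243], [417, 254], [410, 241]]
t leaf 0.58 [321.3, 223.9, 368.3, 295.6] 3190
[[367, 226], [368, 294], [323, 296], [323, 230]]
t tin_centre 0.77 [156.1, 245.2, 192.9, 277.8] 967
t tin_centre 0.69 [450.3, 275.2, 483.3, 304.6] 1042
t tin_centre 0.55 [268.5, 238.4, 302.4, 275.0] 917
t salt 0.82 [331.4, 199.5, 346.2, 213.6] 235
t tomato 0.9 [299.6, 195.1, 323.8, 216.7] 343
t lemon 0.86 [409.8, 225.0, 430.7, 254.3] 391
t garlic 0.57 [405.8, 273.8, 429.1, 293.1] 365
t teaspoon 0.75 [245.2, 211.1, 291.0, 223.8] 175
s folder 0.77 [241.2, 204.6, 395.2, 339.1] 9175
[[293, 205], [381, 251], [391, 274], [341, 337], [241, 257]]
s leaf 0.69 [292.1, 237.6, 383.1, 318.4] 3452
[[383, 252], [332, 314], [293, 293], [341, 238]]
s tin_centre 0.79 [177.7, 158.8, 217.3, 194.7] 1047
s tin_centre 0.61 [420.3, 379.1, 472.2, 426.9] 1754
s tin_centre 0.6 [270.8, 211.0, 312.2, 254.3] 1258
s salt 0.71 [364.2, 211.0, 381.0, 240.3] 414
s tomato 0.59 [334.0, 200.4, 361.8, 224.2] 469
s lemon 0.95 [413.1, 301.7, 446.8, 326.8] 654
s garlic 0.61 [380.0, 336.5, 405.6, 368.5] 602
s teaspoon 0.73 [284.9, 182.0, 327.0, 214.1] 232
```

View pics/tc.png

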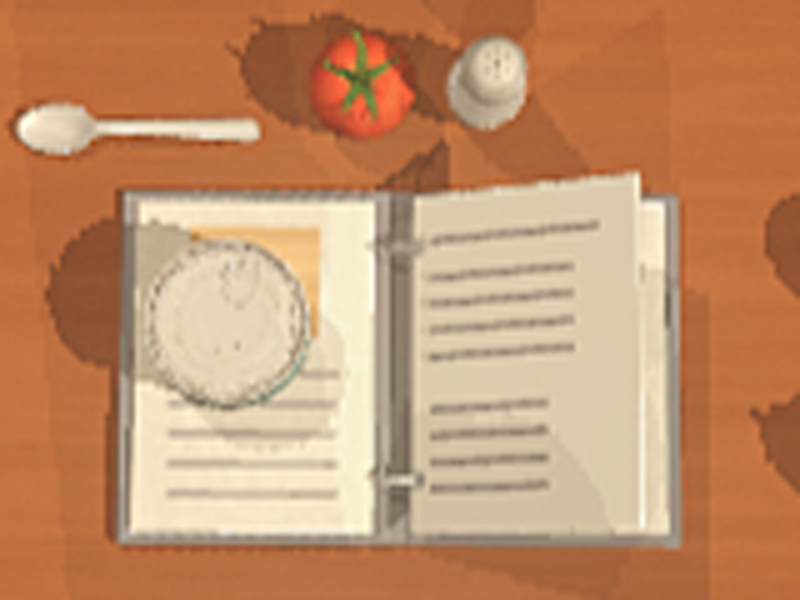

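View pics/sc.png

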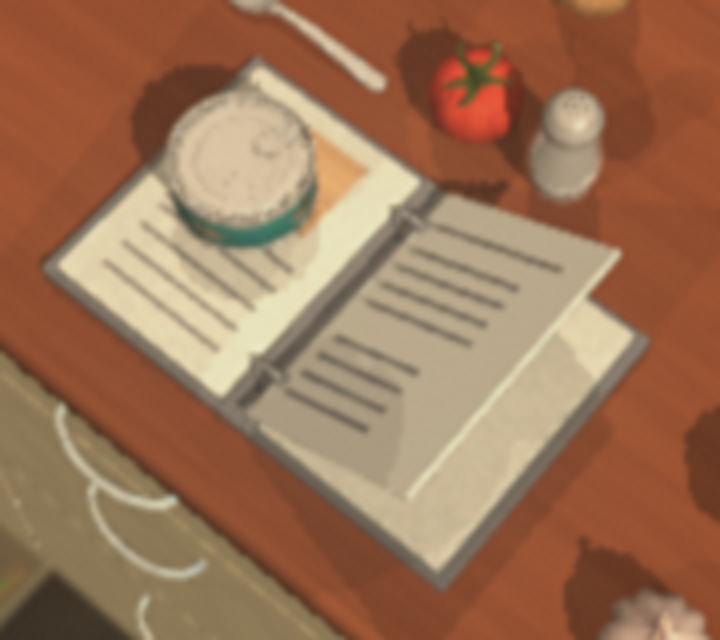

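```bash
python3 - <<'E'
from h import *
np.set_printoptions(precision=4,suppress=True)
a=manip.snapshot("top");b=manip.snapshot("side")
t=lambda x,y:(240+x/5-.4,190+y/5-.4); s=lambda x,y:(230+x/4-.4,190+y/4-.4)
C=[onplane(a,t(*c),.008) for c in((122,190),(680,197),(680,547),(118,543))];print(np.array(C),np.mean(C,0))
D=[onplane(b,s(*c),.008) for c in((258,62),(647,340),(442,587),(45,267))];print(np.array(D),np.mean(D,0))
for X in(C,D):
  d=X[0]-X[3]+X[1]-X[2];print("yaw",np.arctan2(d[1],d[0]), [np.linalg.norm(X[i]-X[i-1]) for i in range(4)])
print("tin",onplane(a,t(230,322),.052),onplane(b,s(241,157),.052),tri([a,b],[t(230,322),s(241,157)]))
print("leaf far",tri([a,b],[t(640,172),s(620,250)]),"near",tri([a,b],[t(642,528),s(410,497)]))
E
```

```text
[[ 0.5627  0.1136  0.008 ]
 [ 0.562  -0.1879  0.008 ]
 [ 0.3737 -0.1863  0.008 ]
 [ 0.3727  0.1109  0.008 ]] [ 0.4678 -0.0374  0.008 ]
[[ 0.5599  0.1077  0.008 ]
 [ 0.5621 -0.1861  0.008 ]
 [ 0.3759 -0.1873  0.008 ]
 [ 0.3756  0.1092  0.008 ]] [ 0.4684 -0.0391  0.008 ]
yaw 0.002979911413514604 [np.float64(0.1899938897409655), np.float64(0.301495947237087), np.float64(0.18835113861422745), np.float64(0.2971960403712503)]
yaw -0.0006594199004991959 [np.float64(0.18427105547844919), np.float64(0.29373974129204333), np.float64(0.18616049678432073), np.float64(0.2965246267379626)]
tin [0.4852 0.0515 0.052 ] [0.4865 0.0518 0.052 ] [0.4853 0.0511 0.0543]
leaf far [ 0.5592 -0.1579  0.09  ] near [ 0.3798 -0.1588  0.0889]
```

Request:
play_rows([
  [[-0.038, -0.038, 0, 0, 0, 0], [-0.038, -0.038, 0, 0, 0, 0], [-0.038, -0.038, 0, 0, 0, 0], [-0.038, -0.038, 0, 0, 0, 0], [-0.038, -0.038, 0, 0, 0, 0], [-0.038, -0.038, 0, 0, 0, 0], [-0.038, -0.038, 0, 0, 0, 0], [-0.038, -0.038, 0, 0, 0, 0], [-0.038, -0.038, 0, 0, 0, 0], [-0.038, -0.038, 0, 0, 0, 0]],
], fingers=0.65)

```text
t: 3.45
tcp_pos: [0.4428, 0.0934, 0.2567]
tool_rot: [0.18, 0.984, 0.0, 0.001]
force: [0.2, 0.3, -0.7]
finger_gap: 0.65
```

Request:
play_rows([
  [[-0.038, -0.038, 0, 0, 0, 0], [-0.038, -0.038, 0, 0, 0, 0], [0, 0, 0, 0, 0, 9.9], [0, 0, 0, 0, 0, 9.9], [0, 0, 0, 0, 0, 9.9], [0, 0, 0, 0, 0, 9.9], [0, 0, 0, 0, 0, 9.9], [0, 0, 0, 0, 0, 9.9], [0, 0, 0, 0, 0, 9.9], [0, 0, 0, 0, 0, 0]],
])

```text
t: 4.7
tcp_pos: [0.4863, -0.0029, 0.2564]
tool_rot: [0.706, 0.708, 0.0, 0.0]
force: [0.4, 0.3, -0.9]
finger_gap: 0.652
```

Request:
play_rows([
  [[-0.003, 0, 0.035, 0, 0, 0], [0, 0, 0.045, 0, 0, 0], [0, 0, 0.045, 0, 0, 0], [0, 0, 0.035, 0, 0, 0], [0, 0, 0.025, 0, 0, 0], [0, 0, 0.015, 0, 0, 0], [0, 0, 0.01, 0, 0, 0], [0, 0, 0, 0, 0, 0]],
])

```text
t: 5.7
tcp_pos: [0.4863, -0.0059, 0.0462]
tool_rot: [0.707, 0.708, -0.0, -0.0]
force: [-0.8, 0.4, -0.3]
finger_gap: 0.651
```

```bash
python3 - <<'E'
from h import *
a=manip.snapshot("side");c=cv2.resize(a["img"][160:350,220:420,::-1],None,fx=3,fy=3,interpolation=cv2.INTER_CUBIC);cv2.imwrite("pics/s1.png",c)
E
```

```text
(no output)
```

View pics/s1.png

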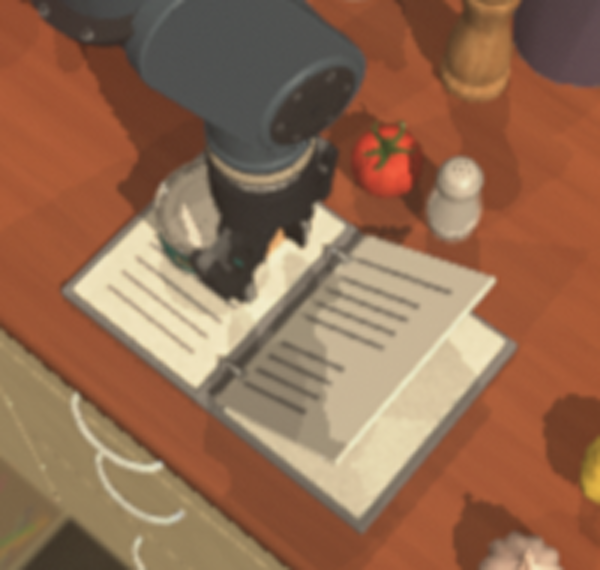

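The view shows the open fingers standing behind the tin, between it and the spine, clear of the rings. Now I push it left.

Request:
play_rows([
  [[0.01, 0, 0, 0, 0, 0], [0.01, 0, 0, 0, 0, 0], [0.01, 0, 0, 0, 0, 0], [0.01, 0, 0, 0, 0, 0], [0.01, 0, 0, 0, 0, 0], [0.01, 0, 0, 0, 0, 0], [0.01, 0, 0, 0, 0, 0], [0.01, 0, 0, 0, 0, 0], [0, 0, 0, 0, 0, 0]],
])

```text
t: 6.88
tcp_pos: [0.4854, 0.0754, 0.046]
tool_rot: [0.707, 0.708, -0.0, -0.001]
force: [0.2, 0.4, 1.0]
finger_gap: 0.646
```

```bash
python3 - <<'E'
from h import *
a=manip.snapshot("side");c=cv2.resize(a["img"][130:320,200:400,::-1],None,fx=3,fy=3,interpolation=cv2.INTER_CUBIC);cv2.imwrite("pics/s2.png",c)
E
```

```text
(no output)
```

View pics/s2.png

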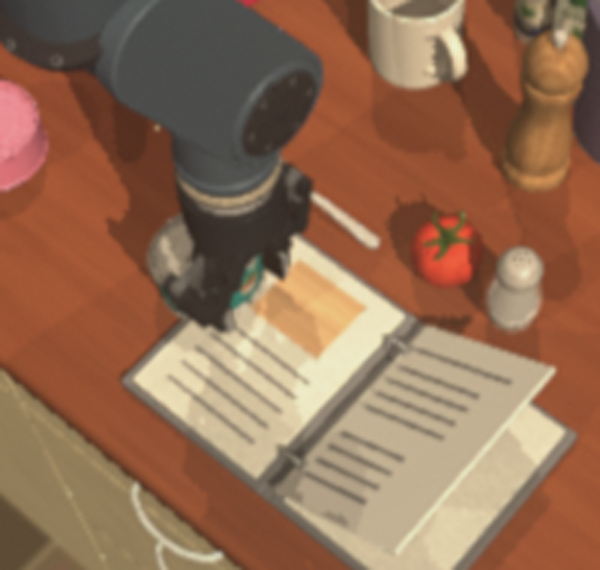

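The tin stays centred between the fingers and is now at the page's outer edge. I carry on pushing.

Request:
play_rows([
  [[0.01, 0, 0, 0, 0, 0], [0.01, 0, 0, 0, 0, 0], [0.01, 0, 0, 0, 0, 0], [0.01, 0, 0, 0, 0, 0], [0.01, 0, 0, 0, 0, 0], [0.01, 0, 0, 0, 0, 0], [0.01, 0, 0, 0, 0, 0], [0.005, 0, 0, 0, 0, 0], [0, 0, 0, 0, 0, 0]],
])

```text
t: 8.05
tcp_pos: [0.4862, 0.1497, 0.0463]
tool_rot: [0.707, 0.707, 0.0, -0.0]
force: [0.3, 0.3, 0.1]
finger_gap: 0.649
```

Request:
play_rows([
  [[-0.02, 0, 0, 0, 0, 0], [-0.03, 0, -0.02, 0, 0, 0], [-0.02, 0, -0.05, 0, 0, 0], [0, 0, -0.06, 0, 0, 0], [-0.05, 0, -0.02, 0, 0, 0], [-0.06, 0, 0, 0, 0, 0], [-0.06, 0, 0, 0, 0, 0], [-0.05, 0, 0, 0, 0, 0], [-0.02, 0, 0, 0, 0, 0]],
], fingers=0)

```text
t: 9.18
tcp_pos: [0.4864, -0.1637, 0.1964]
tool_rot: [0.708, 0.706, 0.0, 0.001]
force: [0.9, 0.2, -0.0]
finger_gap: -0.001
```

```bash
python3 - <<'E'
from h import *
for n in("top","side"):
    a=manip.snapshot(n);o=(190,190) if n=="top" else (120,200);c=cv2.resize(a["img"][o[0]:o[0]+190,o[1]:o[1]+230,::-1],None,fx=3,fy=3,interpolation=cv2.INTER_CUBIC);cv2.imwrite(f"pics/{n}3.png",c)
E
```

```text
(no output)
```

View pics/top3.png

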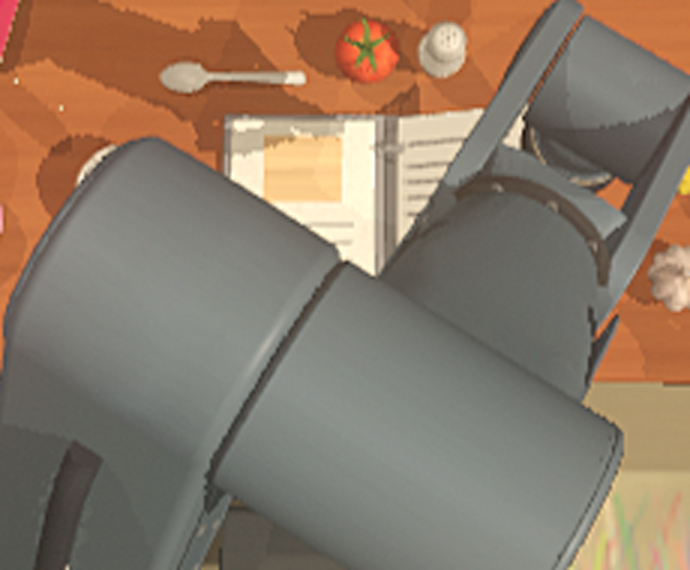

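View pics/side3.png

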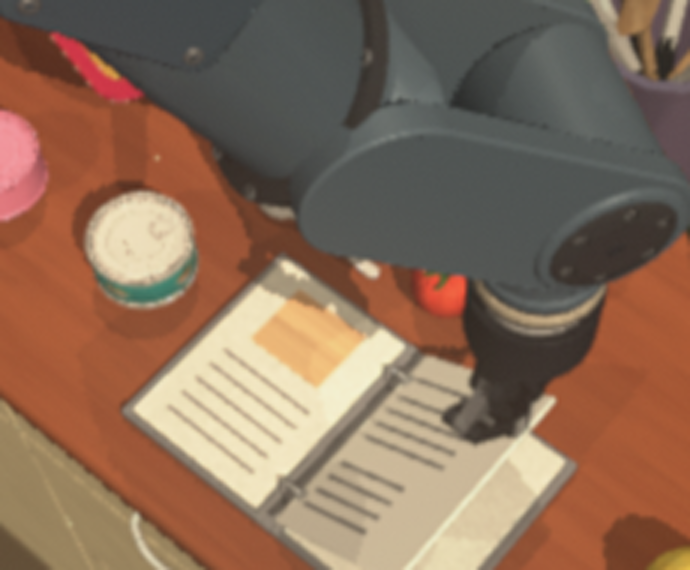

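The tin stands flat on the worktop, well left of the folder (about (140,245) in the side crop). Next I take the shut fingers to the right of the leaf's free edge.

Request:
play_rows([
  [[-0.02, -0.009, 0, 0, 0, 0], [-0.021, -0.009, 0, 0, 0, 0], [0, 0, 0.03, 0, 0, 0], [0, 0, 0.04, 0, 0, 0], [0, 0, 0.03, 0, 0, 0], [0, 0, 0.016, 0, 0, 0], [0, 0, 0, 0, 0, 0]],
])

```text
t: 10.15
tcp_pos: [0.4679, -0.2003, 0.0796]
tool_rot: [0.706, 0.708, -0.0, -0.001]
force: [0.0, 0.2, 1.1]
finger_gap: 0.003
```

```bash
python3 - <<'E'
from h import *
a=manip.snapshot("side");o=(150,220);c=cv2.resize(a["img"][o[0]:o[0]+200,o[1]:o[1]+230,::-1],None,fx=3,fy=3,interpolation=cv2.INTER_CUBIC);cv2.imwrite(f"pics/side4.png",c)
hy,hz=-.038,.014
for th in (.555,.7,.9,1.1,1.3,1.5,1.7,1.9,2.1,2.3,2.5,2.7,2.9,3.05,3.14):
    if th<1.57: f=hy-.142*np.cos(th)-.003; tz=hz+.142*np.sin(th)-.03
    else: f=hy-.11*np.cos(th)-.002*np.sin(th); tz=hz+.11*np.sin(th)-.002*np.cos(th)
    print(th,round(f-.011,4),round(tz+.025,4))
E
```

```text
0.555 -0.1727 0.0838
0.7 -0.1606 0.1005
0.9 -0.1403 0.1202
1.1 -0.1164 0.1356
1.3 -0.09 0.1458
1.5 -0.062 0.1506
1.7 -0.0368 0.1483
1.9 -0.0153 0.1437
2.1 0.0048 0.135
2.3 0.0228 0.1224
2.5 0.0379 0.1064
2.7 0.0496 0.0878
2.9 0.0573 0.0673
3.05 0.0604 0.0511
3.14 0.061 0.0412
```

View pics/side4.png

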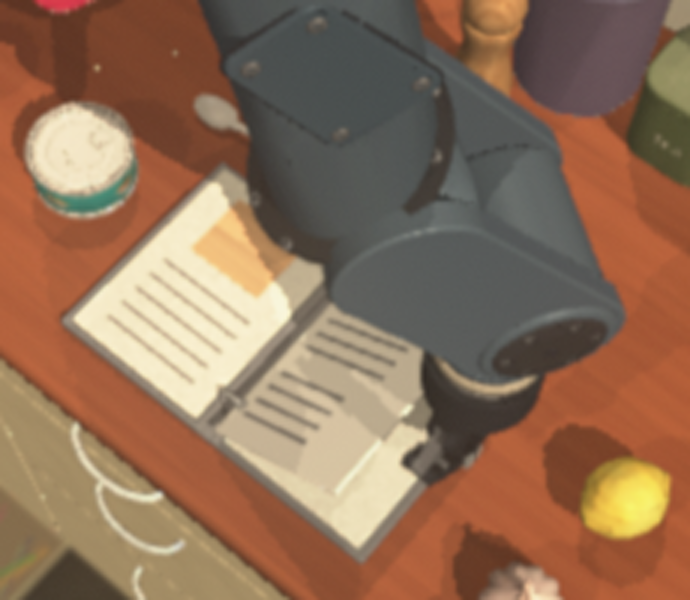

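The fingers stand to the right of the leaf edge with the tips below its height. I start pushing along the arc.

Request:
play_rows([
  [[0.014, 0, 0, 0, 0, 0], [0.014, 0, -0.004, 0, 0, 0], [0.006, 0, -0.0085, 0, 0, 0], [0.006, 0, -0.0085, 0, 0, 0], [0.01, 0, -0.01, 0, 0, 0], [0.01, 0, -0.01, 0, 0, 0], [0.012, 0, -0.008, 0, 0, 0], [0.012, 0, -0.008, 0, 0, 0], [0, 0, 0, 0, 0, 0]],
])

```text
t: 11.32
tcp_pos: [0.4681, -0.1163, 0.1378]
tool_rot: [0.707, 0.708, 0.0, -0.0]
force: [0.4, -0.3, 0.4]
finger_gap: 0.003
```

```bash
python3 - <<'E'
from h import *
a=manip.snapshot("side");o=(150,220);c=cv2.resize(a["img"][o[0]:o[0]+200,o[1]:o[1]+230,::-1],None,fx=3,fy=3,interpolation=cv2.INTER_CUBIC);cv2.imwrite(f"pics/side5.png",c)
E
```

```text
(no output)
```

View pics/side5.png

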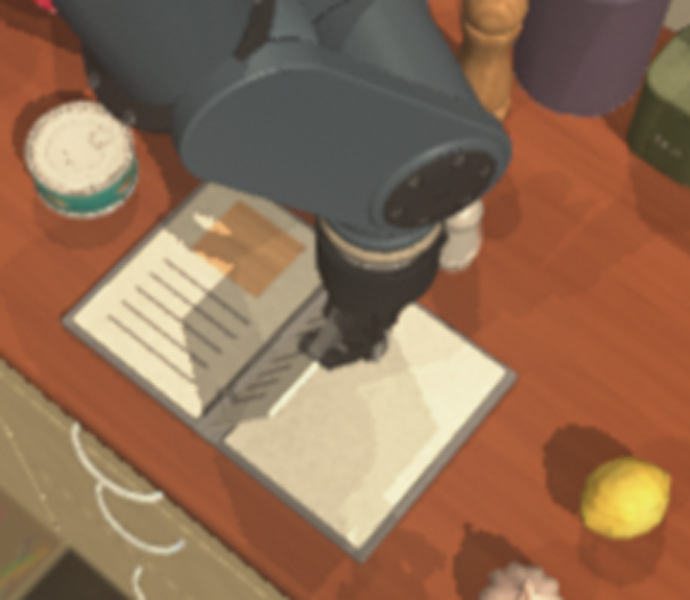

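The leaf follows, now at about 1.1 rad and resting on the finger. I continue past upright.

Request:
play_rows([
  [[0.013, 0, -0.004, 0, 0, 0], [0.013, 0, -0.004, 0, 0, 0], [0.014, 0, -0.0025, 0, 0, 0], [0.014, 0, -0.0025, 0, 0, 0], [0.0125, 0, 0.001, 0, 0, 0], [0.0125, 0, 0.001, 0, 0, 0], [0.011, 0, 0.0025, 0, 0, 0], [0.011, 0, 0.0025, 0, 0, 0], [0, 0, 0, 0, 0, 0]],
])

```text
t: 12.5
tcp_pos: [0.4678, -0.0159, 0.1429]
tool_rot: [0.707, 0.708, -0.0, -0.001]
force: [-1.2, 0.1, -0.4]
finger_gap: 0.001
```

```bash
python3 - <<'E'
from h import *
a=manip.snapshot("side");o=(150,220);c=cv2.resize(a["img"][o[0]:o[0]+200,o[1]:o[1]+230,::-1],None,fx=3,fy=3,interpolation=cv2.INTER_CUBIC);cv2.imwrite(f"pics/side6.png",c)
E
```

```text
(no output)
```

View pics/side6.png

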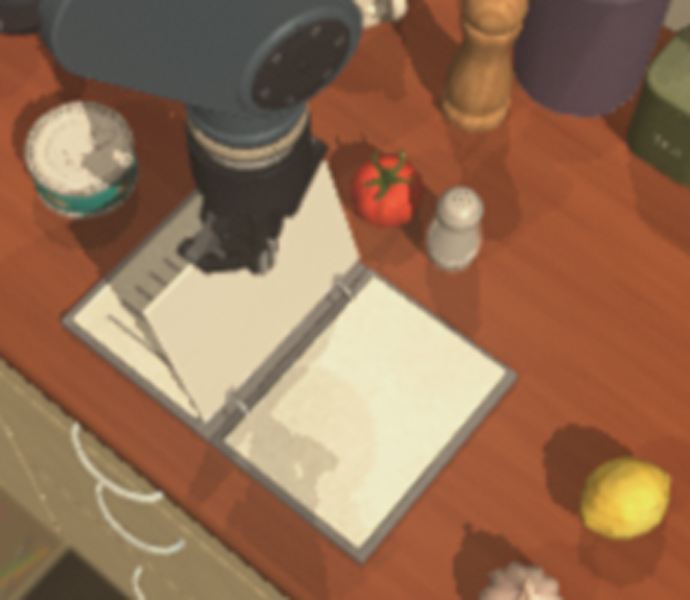

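The leaf is past upright and leans left. I follow the arc down.

Request:
play_rows([
  [[0.0105, 0, 0.004, 0, 0, 0], [0.0105, 0, 0.004, 0, 0, 0], [0.009, 0, 0.0063, 0, 0, 0], [0.009, 0, 0.0063, 0, 0, 0], [0.0075, 0, 0.008, 0, 0, 0], [0.0075, 0, 0.008, 0, 0, 0], [0.006, 0, 0.0093, 0, 0, 0], [0.006, 0, 0.0093, 0, 0, 0], [0.004, 0, 0.01, 0, 0, 0], [0.004, 0, 0.01, 0, 0, 0]],
])

```text
t: 13.8
tcp_pos: [0.4682, 0.0573, 0.0674]
tool_rot: [0.707, 0.707, -0.0, -0.0]
force: [0.7, -0.8, 0.5]
finger_gap: -0.004
```

Request:
play_rows([
  [[0.002, 0, 0.008, 0, 0, 0], [0.001, 0, 0.008, 0, 0, 0], [0, 0, 0.006, 0, 0, 0], [0, 0, 0.003, 0, 0, 0], [0, 0, 0, 0, 0, 0]],
])

```text
t: 14.42
tcp_pos: [0.4682, 0.06, 0.0429]
tool_rot: [0.707, 0.707, -0.0, -0.0]
force: [-0.4, 0.2, 0.3]
finger_gap: -0.001
```

Now I press in 1 mm steps and watch the force.

Request:
play_rows([
  [[0, 0, 0.001, 0, 0, 0], [0, 0, 0.001, 0, 0, 0], [0, 0, 0, 0, 0, 0]],
])

```text
t: 14.8
tcp_pos: [0.4684, 0.0601, 0.0412]
tool_rot: [0.707, 0.707, 0.0, 0.0]
force: [0.2, -0.1, -0.8]
finger_gap: -0.001
```

Request:
play_rows([
  [[0, 0, 0.001, 0, 0, 0], [0, 0, 0, 0, 0, 0]],
])

```text
t: 15.05
tcp_pos: [0.4684, 0.0601, 0.041]
tool_rot: [0.707, 0.707, 0.0, 0.0]
force: [-0.7, -0.4, 8.3]
finger_gap: -0.002
```

Request:
play_rows([
  [[0, 0, 0.001, 0, 0, 0], [0, 0, 0, 0, 0, 0], [0, 0, 0, 0, 0, 0]],
])

```text
t: 15.42
tcp_pos: [0.4683, 0.0601, 0.0408]
tool_rot: [0.707, 0.707, 0.0, 0.001]
force: [-1.0, -0.2, 16.8]
finger_gap: -0.002
```

Request:
play_rows([
  [[0, 0, -0.005, 0, 0, 0], [0, 0, -0.02, 0, 0, 0], [0, 0, -0.04, 0, 0, 0], [0, 0, -0.06, 0, 0, 0], [-0.05, 0, -0.03, 0, 0, 0], [-0.06, 0, 0, 0, 0, 0], [-0.06, 0, 0, 0, 0, 0], [-0.06, 0, 0, 0, 0, 0], [0, 0, 0, 0, 0, 0]],
])

```text
t: 16.55
tcp_pos: [0.4691, -0.1745, 0.1943]
tool_rot: [0.709, 0.705, 0.0, 0.002]
force: [-0.0, 0.3, 0.1]
finger_gap: -0.002
```

```bash
python3 - <<'E'
from h import *
np.set_printoptions(precision=4,suppress=True)
a=manip.snapshot("side");o=(130,200);c=cv2.resize(a["img"][o[0]:o[0]+190,o[1]:o[1]+250,::-1],None,fx=3,fy=3,interpolation=cv2.INTER_CUBIC)
for th in(3.06,3.14):
  for x in(.378,.558):
    u=proj(a,[x,-.038-.142*np.cos(th),.014+.142*np.sin(th)]);print(th,(u-[o[1],o[0]])*3)
cv2.imwrite(f"pics/side7.png",c)
for d in manip.pinpoint("tin_centre",a)[:3]: print(d["score"],onplane(a,d["point"],.02))
for l in("salt","lemon","garlic","teaspoon","tomato","leaf_edge"): print(l,[np.round(d["point"],1) for d in manip.pinpoint(l,a)[:2]])
E
```

```text
3.06 [126.3634 370.9688]
3.06 [283.2712 217.8843]
3.14 [128.2406 377.2077]
3.14 [283.6654 225.124 ]
0.88 [ 0.4017 -0.4299  0.02  ]
0.75 [0.4904 0.2062 0.02  ]
0.68 [0.4632 0.3528 0.02  ]
salt []
lemon [array([424.6, 318.3])]
garlic [array([393.2, 354.6])]
teaspoon []
tomato []
leaf_edge [array([269.1, 228.6])]
```

View pics/side7.png

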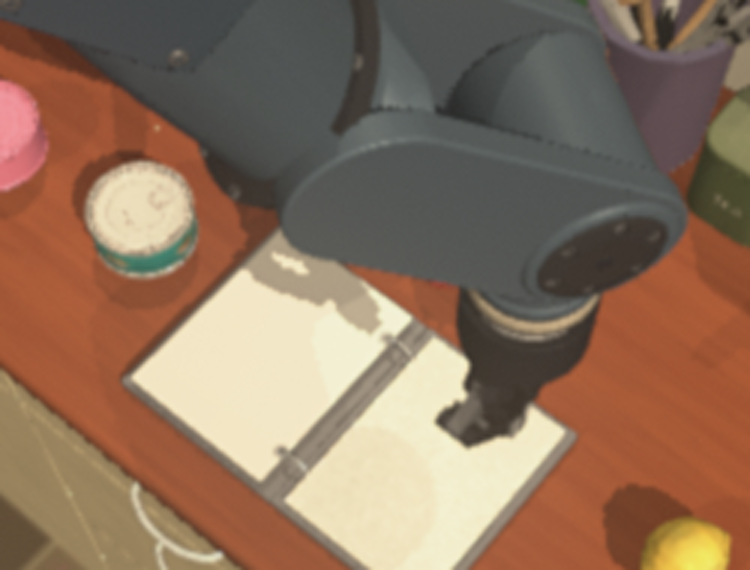

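```bash
python3 - <<'E'
from station import manip
print(manip.sign_off())
E
```

```text
the job is handed in; nothing more can be done
None
```

I slid the tin off the left page with the part-open fingers, without picking it up. I then pushed the leaf over the spine along its arc with the fingers shut and pressed it flat. The job was handed in with the clock at about 17 s of the 56 s; it reports no verdict.

- **Tin:** in the last side picture it stands upright on the worktop at about (0.490, 0.206), roughly 50 mm clear of the folder's left edge.
- **Leaf:** the press stopped firmly at 17 N with the fingertips about 16 mm above the worktop, which is the height of the leaf's top face when flat. The last picture shows it flat. It stayed down when I withdrew, and the force reading was then near zero.
- **Bystanders:** the lemon and garlic were re-detected within 2 pixels of where they started. In the last picture the arm hid the salt shaker, teaspoon and tomato. Earlier pictures showed no sign of them being shifted, and the later moves stayed clear of them.

I judged the leaf's final angle from the contact height and the picture rather than measuring it exactly.

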